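# Fit the heater plug in the glue-pot warmer

## Task

Lift the empty glue pot by its handle off the warmer and set it down gently, upright, in the middle of the cork mat, and let go of it. Then take the heater plug from its wooden block, push it fully down into the warmer's bayonet socket with its pins through the notches, twist it a quarter turn clockwise (seen from above) to the stop, and finish while still gripping it and pressing it fully home against its spring: do not let go at the end. Leave the other things on the bench where they are.

Things in the scene. Friction and masses are not known exactly. Their poses are not given: they have to be found in the camera images.
- pot: Glue pot, open, round, aluminium, 144 mm across, 80 mm tall, 0.35 to 0.7 kg, with a fixed handle arching over it. Origin: centre of its underside; z up. The handle is a straight wooden bar along the pot's y axis, 14 mm thick (x), 16 mm tall (z), 104 mm long, on thin steel uprights at y = +-74 mm. It starts on top of the warmer, covering the socket.
- pot_grip (a point): Middle of the pot's wooden handle bar, 125 mm above the pot's underside, on the pot's axis; axes as the pot's.
- mat: Square cork mat fixed on the bench, 190 x 190 mm, 4 mm thick, to the left or right of the warmer. Origin: centre of its underside (its top is 4 mm higher).
- warmer: Warmer, fixed: dark steel base 160 x 160 x 10 mm; two upright aluminium cheeks along its x axis at y = +-62 to 76 mm, 120 mm long, tops at z = 120 mm, on which the pot stands; between them the socket housing, 70 x 70 mm, with a brass top face at z = 60 mm. Origin: centre of the base's underside, on the bench; z up.
- socket_mouth (a point): Centre of the mouth in the brass face, 60 mm above the bench; axes as the warmer's. A 28 mm round hole in a 5 mm plate, with notches 13 mm wide at +x and -x, out to 22 mm from the centre. Under it the pins turn clockwise only (from above), from the notches to a solid stop 90 to 95 degrees on. Home: the plug's origin is here, its flange solid on the brass; it turns only within 5.5 mm of home.
- plug: Heater plug, 0.13 to 0.19 kg. Origin: on its axis, underside of its flange; z up. Below: brass stem 24 mm thick, tapering over the last 10 mm to a 12 mm tip 28 mm down; steel cross pin along x, 7 mm thick, 40 mm end to end, centre 14 mm down. Above: flange 56 mm across, 5 mm thick; white drum 44 mm across up to 23 mm; black wing grip. A half turn makes no difference. Starts upright in the block.
- plug_grip (a point): Point in the plug's black wing grip, on the axis, 40 mm above the plug's origin; axes as the plug's. The wing is 44 mm long (along x, in line with the pins), 14 mm thick (y), and reaches from 23 to 53 mm above the plug's origin.
- holder: Wooden block fixed on the bench, 84 x 84 x 36 mm, with a plain 45 mm hole in which the plug's stem hangs, the flange on the block's top (36 mm above the bench); on the other side of the warmer from the mat. Origin: centre of its underside.
- jar: Bystander, leave it alone: small amber varnish jar, 48 mm across, 60 mm tall. Origin: centre of its underside.
- bottle: Bystander, leave it alone: green glass bottle, 54 mm across, 140 mm tall. Origin: centre of its underside.
- mug: Bystander, leave it alone: black mug, 76 mm across, 85 mm tall. Origin: centre of its underside.
- tape: Bystander, leave it alone: roll of paper tape lying flat, 72 mm across, 18 mm thick. Origin: centre of its underside.
- sandblock: Bystander, leave it alone: wooden sanding block, 75 x 45 x 24 mm. Origin: centre of its underside.
- spool: Bystander, leave it alone: turned wooden spool, 36 mm across, 54 mm tall. Origin: centre of its underside.
- plane: Bystander, leave it alone: small hand plane, 140 x 45 mm, 56 mm tall. Origin: centre of its underside.
- screwdriver: Bystander, leave it alone: screwdriver lying on the bench. Origin: centre of its underside.
- plunger: Spring plunger: copper disc 18 mm across deep in the socket, on its axis; its top is 18 mm below the brass face when free. The plug's tip meets it 10 mm before home; it pushes back with 4 N, growing to 10 N at home. Let go after the turn, the plug springs up 5.5 mm. Origin: centre of its underside.

How it is judged:
By the outcome, as a careful person would: the job done as asked, in the order asked, and still so for the second after the job is handed in, while the arm keeps its last pose, push and grip.
It also fails if it takes over 67 s, if anything falls off the work surface, if the arm or the gripper's body presses on something with over 40 N, if the wrist force passes 120 N, or if a joint passes its speed limit or range.

## Robot

A 6-joint arm with a two-finger parallel gripper is mounted at the origin on the work surface. World frame = base frame: x ahead of the robot, y to its left, z up, the work surface at z = 0. Lengths are in m, angles in rad, forces in N, time in s.
With the tool pointing down it reaches from about 0.325 to 0.925 m from the base axis. Payload 3.1 kg.
Tool frame: the origin (TCP) lies on the centre line of the jaws, within the pads' length; the fingertips stand 11 mm ahead of it and the grasp point (between the pads) lies 8 mm behind it; z points along the fingers, y is the line along which they close (so a half turn about z gives the same grasp; the last joint's range is limited). The gripper opens to 85 mm and grips with 20 to 120 N. Pads are 22 mm wide; open, the fingers measure 114 mm over their backs; the gripper's body (76 mm by 85 mm) begins 54 mm behind the grasp point. The pads swing forward as they close: fully open they stand 13 mm farther back than shut.
Start: joints at [1.09, 0.217, 1.613, -0, 1.311, -0.112], TCP at [0.225, 0.583, 0.242] pointing down, gripper open.
Joint ranges: [-2.75, 2.75], [-0.78, 2.1], [0.31, 2.55], [-1.13, 4.27], [0.13, 2.63], [-2.58, 2.58]. Speed limits (rad/s): [2.79, 2.79, 3.14, 3.14, 3.14, 3.14].

## Interface

Orientations are given as a rotation vector (axis times angle).
In Python, from cell import robot gives the robot as it stands.
- The arm moves only by the tool shift_gripper, called after "Emit:" in YAML: its name, and indented under it one key for each argument. Schema: {"type":"object","properties":{"ticks":{"type":"object","properties":{"jaw":{"type":"array","items":{"type":"number"},"minItems":1,"maxItems":12},"sx":{"type":"array","items":{"type":"number"},"minItems":1,"maxItems":12},"sy":{"type":"array","items":{"type":"number"},"minItems":1,"maxItems":12},"sz":{"type":"array","items":{"type":"number"},"minItems":1,"maxItems":12},"spin":{"type":"array","items":{"type":"number"},"minItems":1,"maxItems":12}},"additionalProperties":false,"required":["jaw","sx","sy","sz","spin"]},"clamp_n":{"type":"number"},"only":{"type":"string"},"quiet":{"type":"boolean"},"lines":{"type":"string"}},"required":["ticks"],"additionalProperties":false}. ticks is an object with one list for each field, all of the same length, 1 to 12, a row being the entries at one place: jaw (the finger opening in m), sx, sy, sz (the shift in m), spin (a turn about the tool's z in rad); each row is the pose to reach, as a shift and turn from the pose commanded when the call began, along the tool's axes at that moment; what a row does not reach only later rows make up. A row lasts 1/8 s, in which the tool goes at most 0.0625 m and 0.188 rad, less where a joint would pass 70% of its speed; a pose out of reach is approached as far as the arm can. The fingers move at their own pace and stop on an object; clamp_n is the grip in N (left out, the last holds). Time passes only in rows, so rows that do not move let the fingers close. The tool returns the time, the measured TCP pose, the force, the opening and the grip force at its end. only (a regular expression) keeps the lines of the reply that match it, lines (a string "A,B") keeps lines A to B, and quiet returns only ok. Input that does not fit is refused with a message, and nothing moves.
- robot.read_state(): the state, without advancing time (a new reading comes with each control period).
- robot.capture(name): name is "scene" or "top" or "wrist"; returns a dict with "color" (400x640x3 uint8, red, green, blue), "K" (3x3 intrinsics, pixels), "rvec" (rotation vector, rad) and "tvec" (3), from world to camera coordinates, as OpenCV has them; the wrist camera has in their place "hand_eye" (4x4, takes a point from camera to tool coordinates, whose origin is the TCP and whose axes are the flange's). Camera axes: x right, y down, z forward; pixel columns grow to the right and rows downward; lengths in m; the calibration is good to about 2 mm. A picture is of the moment at which its call begins: read the wrist's pose just before it. There is no depth.
- robot.close_job(): hands the job in; it is judged then, once.
The state is a dict: "clock": time; "joint_positions": joint angles; "qd": joint speeds; "joint_torque": joint torques, N m; "ee_pos": TCP position; "ee_rot": TCP orientation; "wrist_force": force on the tool from outside, world axes, zero at the start; "wrist_torque": the same for the moment, N m; "grip_width": finger opening in m; "gripper_force": force on a finger pad.
Only numpy, scipy, OpenCV 4.12 (cv2) and the standard library are available. Lean on these libraries where they do the work, as an engineer would, in place of code of your own. Each camera call takes 0.05 s, during which the arm holds its last target. There are 200 camera calls.

## Working session

There is one attempt and no reset: what is moved stays moved. The work goes in short steps, Python scripts to look and compute and a tool call to move; the robot and the scene stay as the last step left them, time stands still between calls to the robot, and variables do not carry over. Pictures are saved under pics/ and viewed, at most 10 in all, crops included, and the job is handed in when it is done.

```bash
ls; mkdir -p pics; python3 - <<'E'
from cell import robot
import cv2,numpy as np
s=robot.read_state();print({k:np.round(v,3).tolist() for k,v in s.items()})
for n in("scene","top"):
    c=robot.capture(n);cv2.imwrite(f"pics/{n}0.png",c["color"][:,:,::-1]);print(n,c["K"].tolist(),c["rvec"],c["tvec"])
E
```

```text
cell.py
pics
{'clock': 0.0, 'joint_positions': [1.09, 0.218, 1.615, -0.0, 1.311, -0.112], 'qd': [-0.001, -0.001, -0.001, -0.0, 0.003, -0.001], 'joint_torque': [0.001, -39.682, -30.387, -0.0, 0.009, 0.0], 'ee_pos': [0.225, 0.582, 0.241], 'ee_rot': [-0.576, -3.088, 0.004], 'wrist_force': [-0.287, 0.198, -0.055], 'wrist_torque': [0.044, -0.023, -0.008], 'gripper_force': 0.0, 'grip_width': 0.086}
scene [[446.39596597961605, 0.0, 310.8339878046989], [0.0, 446.39596597961605, 196.54728248669701], [0.0, 0.0, 1.0]] [ 0.80666549  2.4760449  -1.19371819] [ 0.47998656 -0.09500678  1.76051993]
top [[373.35372602583567, 0.0, 317.2367883211056], [0.0, 373.35372602583567, 201.1967866568486], [0.0, 0.0, 1.0]] [ 2.09951341 -2.13055746  0.21656496] [0.02361806 0.622227   1.3055388 ]
```

View pics/top0.png

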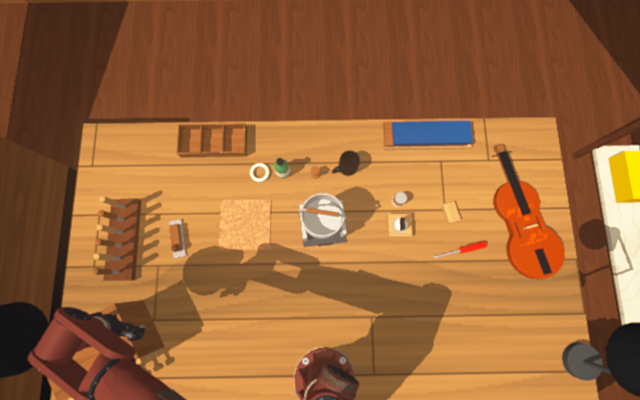

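View pics/scene0.png

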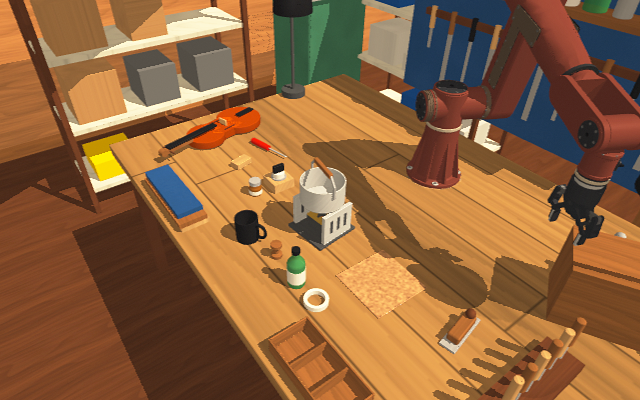

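Top view: the pot is at about (323,212) with its handle slightly tilted, the mat at (245,224), and the plug in its block at (400,224). The jar is next to the block at (401,198). Next I convert these to coarse positions and check an enlarged crop.

```bash
cat > h.py <<'E'
from cell import robot
import cv2,numpy as np
from scipy.spatial.transform import Rotation as R
def cam(n):
    """capture; returns img, K, Rcw (cam->world), camera centre"""
    s=robot.read_state(); c=robot.capture(n); K=np.array(c["K"])
    if n=="wrist":
        T=np.eye(4);T[:3,:3]=R.from_rotvec(s["ee_rot"]).as_matrix();T[:3,3]=s["ee_pos"]
        M=T@np.array(c["hand_eye"])
    else:
        M=np.eye(4);M[:3,:3]=R.from_rotvec(c["rvec"]).as_matrix();M[:3,3]=np.ravel(c["tvec"]);M=np.linalg.inv(M)
    return c["color"][:,:,::-1].copy(),K,M
def pix2w(K,M,uv,z):
    d=M[:3,:3]@np.linalg.solve(K,[uv[0],uv[1],1]);o=M[:3,3]
    return o+d*(z-o[2])/d[2]
def w2pix(K,M,p):
    q=K@(M[:3,:3].T@(np.asarray(p)-M[:3,3]));return q[:2]/q[2]
def totool(target,yaw=None):
    """shift in tool axes from commanded~measured pose"""
    s=robot.read_state();Rt=R.from_rotvec(s["ee_rot"]).as_matrix()
    return Rt.T@(np.asarray(target)-s["ee_pos"]),Rt
E
python3 - <<'E'
from h import *
im,K,M=cam("top")
for n,uv,z in[("mat",(245,224),.004),("handle",(323,212),.243),("plug",(400,224),.089),("tape",(260,173),.018),("bottle",(281,168),.1),("jar",(401,198),.06),("mug",(348,162),.085)]:print(n,pix2w(K,M,uv,z).round(3))
cv2.imwrite("pics/c1.png",cv2.resize(im[140:270,205:435],None,fx=3.4,fy=3.4,interpolation=cv2.INTER_CUBIC))
s=robot.read_state();print(R.from_rotvec(s["ee_rot"]).as_matrix().round(3))
c=robot.capture("wrist");print(np.round(c["hand_eye"],4),c["K"])
E
```

```text
mat [0.551 0.289 0.004]
handle [ 0.55  -0.003  0.243]
plug [ 0.53  -0.278  0.089]
tape [0.746 0.233 0.018]
bottle [0.74  0.144 0.1  ]
jar [ 0.631 -0.294  0.06 ]
mug [ 0.764 -0.101  0.085]
[[-0.933  0.361 -0.001]
 [ 0.361  0.933 -0.002]
 [ 0.    -0.002 -1.   ]]
[[ 1.300e-03 -9.568e-01 -2.907e-01  7.380e-02]
 [ 1.000e+00  9.000e-04  1.600e-03  2.000e-04]
 [-1.300e-03 -2.907e-01  9.568e-01 -1.314e-01]
 [ 0.000e+00  0.000e+00  0.000e+00  1.000e+00]] [[286.46505908   0.         323.03690108]
 [  0.         286.46505908 199.13664215]
 [  0.           0.           1.        ]]
```

View pics/c1.png

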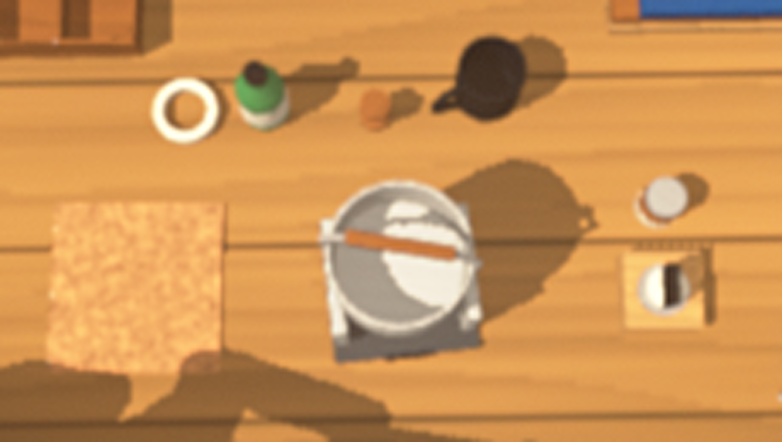

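The enlarged crop shows the bar from about (345,237) to (458,252), the plug wing at about (672,285) running up-down, and the warmer slightly rotated. I'll compute the pre-grasp pose above the handle.

```bash
cat >> h.py <<'E'
def plan(target,ydir):
    """shift in tool axes and turn so tool y is along +-ydir; both turn choices"""
    d,Rt=totool(target);q=robot.read_state()["joint_positions"]
    a=Rt.T@np.array([*ydir,0]);t=np.arctan2(-a[0],a[1])
    o=[(t+k*np.pi) for k in(-1,0,1) if abs(t+k*np.pi)<np.pi]
    print("shift",d.round(4),"len",np.linalg.norm(d).round(3),"turns",np.round(o,3),"q",np.round(q,2))
E
python3 - <<'E'
from h import *
im,K,M=cam("top")
f=lambda u,v,z:pix2w(K,M,(205+u/3.4,140+v/3.4),z)
a,b=f(345,237,.249),f(458,252,.249);print(a,b,np.linalg.norm(a-b));d=(a-b)[:2];d/=np.linalg.norm(d)
print("handle dir",d,"mid",(a+b)/2)
plan([*((a+b)/2)[:2],.36],[d[1],-d[0]])
E
```

```text
[0.55749634 0.04922433 0.249     ] [ 0.54190252 -0.05488208  0.249     ] 0.10526780672070887
handle dir [0.14813472 0.98896719] mid [ 0.54969943 -0.00282887  0.249     ]
shift [-0.5138 -0.4292 -0.1179] len 0.68 turns [-1.791  1.351] q [ 1.09  0.22  1.61 -0.    1.31 -0.11]
```

Emit:
shift_gripper:
  ticks: {"jaw":[0.085,0.085,0.085,0.085,0.085,0.085,0.085,0.085,0.085,0.085,0.085,0.085],"sx":[-0.05,-0.514,-0.514,-0.514,-0.514,-0.514,-0.514,-0.514,-0.514,-0.514,-0.514,-0.514],"sy":[-0.04,-0.429,-0.429,-0.429,-0.429,-0.429,-0.429,-0.429,-0.429,-0.429,-0.429,-0.429],"sz":[-0.05,-0.118,-0.118,-0.118,-0.118,-0.118,-0.118,-0.118,-0.118,-0.118,-0.118,-0.118],"spin":[0.1,1.351,1.351,1.351,1.351,1.351,1.351,1.351,1.351,1.351,1.351,1.351]}

```text
clock: 1.75
ee_pos: [0.5516, -0.0063, 0.3605]
ee_rot: [2.386, 2.042, -0.0]
wrist_force: [0.4, 0.7, 0.7]
grip_width: 0.0849
gripper_force: 0.0
```

```bash
python3 - <<'E'
from h import *
im,K,M=cam("wrist");cv2.imwrite("pics/w1.png",im)
E
```

```text
(no output)
```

View pics/w1.png

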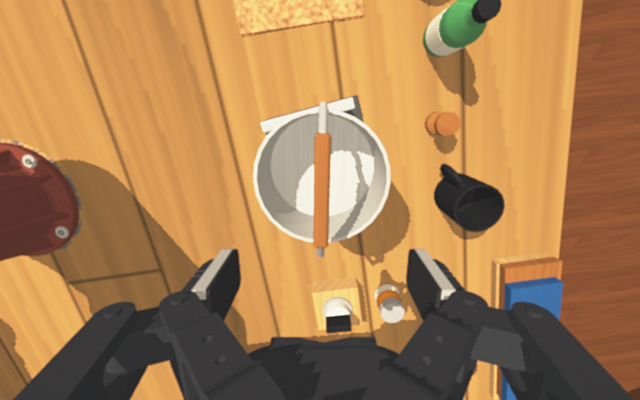

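Wrist view: the bar's top runs (322,134) to (321,247), the pot rim circle is centred near (322,176), and the warmer's far cheek top runs (262,127) to (357,101).

```bash
python3 - <<'E'
from h import *
im,K,M=cam("wrist")
a,b=pix2w(K,M,(322,134),.253),pix2w(K,M,(321,247),.253);print(a,b,np.linalg.norm(a-b));d=(a-b)[:2];d/=np.linalg.norm(d);m=(a+b)/2
print("rim",pix2w(K,M,(322,176),.2),"cheek",pix2w(K,M,(262,127),.12),pix2w(K,M,(357,101),.12))
im2,K2,M2=cam("top")
print("mid",m,"reproj in top",w2pix(K2,M2,m),d)
plan([m[0],m[1],.237],[d[1],-d[0]])
E
```

```text
[0.55880265 0.05278445 0.253     ] [ 0.54253192 -0.0470962   0.253     ] 0.10119723825748862
rim [0.55154356 0.0070242  0.2       ] cheek [0.48344267 0.0635313  0.12      ] [0.60530463 0.07628767 0.12      ]
mid [0.55066728 0.00284413 0.253     ] reproj in top [321.2694621  211.40907703] [0.1607823 0.9869899]
shift [0.0048 0.0005 0.1229] len 0.123 turns [-3.129  0.013] q [-0.13 -0.02  1.65  0.    1.51  0.02]
```

Emit:
shift_gripper:
  ticks: {"jaw":[0.085,0.06,0.04,0.04,0.0,0.0,0.0,0.0,0.0],"sx":[0.003,0.003,0.003,0.003,0.003,0.003,0.003,0.003,0.003],"sy":[0.0005,0.0005,0.0005,0.0005,0.0005,0.0005,0.0005,0.0005,0.0005],"sz":[0.06,0.11,0.123,0.123,0.123,0.123,0.123,0.123,0.123],"spin":[0.01,0.01,0.01,0.01,0.01,0.01,0.01,0.01,0.01]}
  clamp_n: 70

```text
clock: 3.02
ee_pos: [0.5524, 0.0005, 0.2405]
ee_rot: [2.389, 2.036, 0.005]
wrist_force: [-1.7, 0.4, 6.4]
grip_width: 0.0125
gripper_force: 69.5
```

Emit:
shift_gripper:
  ticks: {"jaw":[0,0,0,0,0],"sx":[0,0,0,0,0],"sy":[0,0,0,0,0],"sz":[-0.03,-0.08,-0.12,-0.12,-0.12],"spin":[0,0,0,0,0]}

```text
clock: 3.65
ee_pos: [0.5498, 0.0005, 0.3544]
ee_rot: [-2.388, -2.036, 0.005]
wrist_force: [-0.6, 1.0, -6.1]
grip_width: 0.0126
gripper_force: 69.1
```

```bash
python3 - <<'E'
from h import *
im,K,M=cam("wrist");cv2.imwrite("pics/w2.png",im)
im,K,M=cam("top");cv2.imwrite("pics/c2.png",cv2.resize(im[140:270,205:435],None,fx=3.4,fy=3.4,interpolation=cv2.INTER_CUBIC))
E
```

```text
(no output)
```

View pics/w2.png

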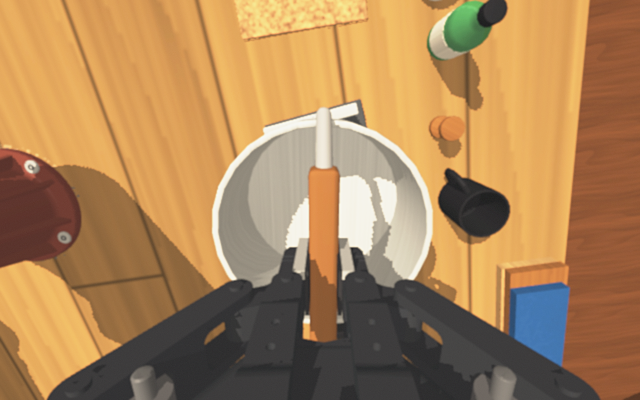

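The pot hangs level; the bar ends are at (323,167) and (321,340). I'll move partway so the wrist camera sees the whole mat.

```bash
python3 - <<'E'
from h import *
im,K,M=cam("wrist");s=robot.read_state();z=s["ee_pos"][2]+.0125
a,b=pix2w(K,M,(323,167),z),pix2w(K,M,(321,340),z);m=(a+b)/2
Rt=R.from_rotvec(s["ee_rot"]).as_matrix();print(a,b,np.linalg.norm(a-b),"bar mid in tool",Rt.T@(m-s["ee_pos"]))
E
```

```text
[0.5581436  0.05238384 0.36606488] [ 0.54317853 -0.03520692  0.36606488] 0.08885997731802028 bar mid in tool [ 0.00806981 -0.00020819 -0.01250048]
```

Emit:
shift_gripper:
  ticks: {"jaw":[0,0,0,0,0,0],"sx":[0.05,0.105,0.15,0.15,0.15,0.15],"sy":[0,0,0,0,0,0],"sz":[0,0,0,0,0,0],"spin":[0,0,0,0,0,0]}

```text
clock: 4.55
ee_pos: [0.5745, 0.1476, 0.3563]
ee_rot: [-2.392, -2.036, 0.003]
wrist_force: [0.1, 0.1, -5.5]
grip_width: 0.0126
gripper_force: 68.9
```

```bash
python3 - <<'E'
from h import *
im,K,M=cam("wrist");cv2.imwrite("pics/w3.png",im);np.savez("w3.npz",K=K,M=M)
E
```

```text
(no output)
```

View pics/w3.png

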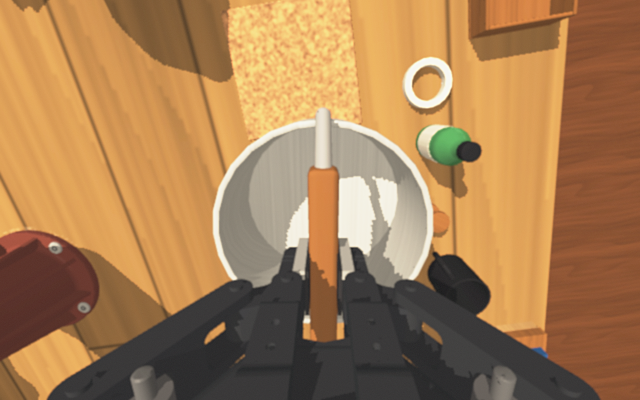

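The mat's far-left corner is at (228,10) and near-left at (248,138), and its right edge runs (347,0) to (360,122). The tape at (428,82) and bottle are well clear.

```bash
python3 - <<'E'
from h import *
f=np.load("w3.npz");K,M=f["K"],f["M"]
p=lambda u,v,z=.004:pix2w(K,M,(u,v),z)[:2]
fl,nl,r0,r1=p(228,10),p(248,138),p(347,0),p(360,122)
print(fl,nl,np.linalg.norm(fl-nl),r0,r1)
d=(fl-nl)/np.linalg.norm(fl-nl);n=np.array([d[1],-d[0]])
w=np.mean([(r0-nl)@n,(r1-nl)@n]);print("dir",d,"width",w)
c1=(fl+nl)/2+n*w/2;print("centre wrist",c1)
im,K2,M2=cam("top")
c=[pix2w(K2,M2,(205+u/3.4,140+v/3.4),.004)[:2] for u,v in((50,203),(224,203),(220,373),(47,371))]
print("top",np.mean(c,0),"pot far end/rim:")
s=robot.read_state();Rt=R.from_rotvec(s["ee_rot"]).as_matrix();zb=s["ee_pos"][2]+.0045
for u,v,z in((323,167,zb+.008),(322,120,zb-.045),(213,222,zb-.045),(433,222,zb-.045)):print(Rt.T@(pix2w(K,M,(u,v),z)-s["ee_pos"]))
plan([*((c1+np.mean(c,0))/2),s["ee_pos"][2]],Rt[:2,1])
E
```

```text
[0.47087808 0.3850671 ] [0.45681079 0.20024868] 0.18535301085489278 [0.64530901 0.36987164] [0.64320165 0.19634803]
dir [0.07589459 0.99711585] width 0.18061520458120026
centre wrist [0.55389158 0.28580403]
top [0.54987344 0.28954813] pot far end/rim:
[ 0.05260003  0.00017417 -0.01251695]
[ 0.0701553  -0.00050241  0.04047776]
[ 0.00706039 -0.07026372  0.04053186]
[0.00738662 0.07051211 0.0404634 ]
shift [ 0.1347 -0.0449 -0.    ] len 0.142 turns [-3.142  0.   ] q [ 0.13  0.08  1.55 -0.    1.51  0.29]
```

Emit:
shift_gripper:
  ticks: {"jaw":[0,0,0,0,0,0,0,0,0,0,0],"sx":[0.055,0.11,0.135,0.135,0.135,0.135,0.135,0.135,0.135,0.135,0.135],"sy":[-0.018,-0.037,-0.045,-0.045,-0.045,-0.045,-0.045,-0.045,-0.045,-0.045,-0.045],"sz":[0,0,0,0.05,0.11,0.16,0.2,0.215,0.215,0.215,0.215],"spin":[0,0,0,0,0,0,0,0,0,0,0]}

```text
clock: 6.02
ee_pos: [0.5536, 0.2897, 0.1452]
ee_rot: [2.39, 2.037, 0.008]
wrist_force: [-0.3, -0.4, -6.4]
grip_width: 0.0122
gripper_force: 68.8
```

```bash
python3 - <<'E'
from h import *
im,K,M=cam("wrist");cv2.imwrite("pics/w4.png",im);np.savez("w4.npz",K=K,M=M)
E
```

```text
(no output)
```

View pics/w4.png

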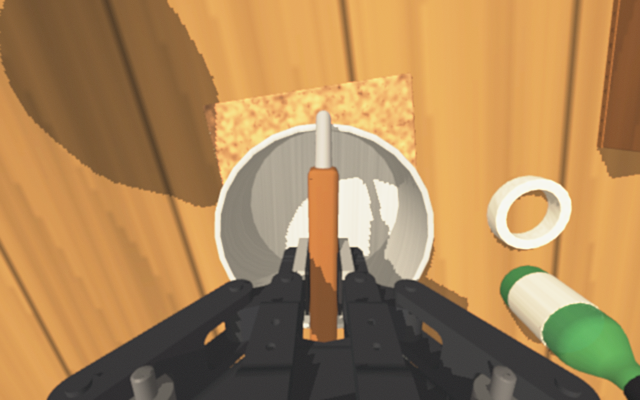

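The mat's far corners are at (215,103) and (412,74), so I can refine the centre from them.

```bash
python3 - <<'E'
from h import *
f=np.load("w4.npz");K,M=f["K"],f["M"]
a,b=pix2w(K,M,(215,103),.004)[:2],pix2w(K,M,(412,74),.004)[:2]
e=(b-a)/np.linalg.norm(b-a);n=np.array([e[1],-e[0]]);print(a,b,np.linalg.norm(b-a),"centre",(a+b)/2+.095*n,n)
plan([*((a+b)/2+.095*n),.1245],[1,-.15])
E
```

```text
[0.47145468 0.38659808] [0.6487994  0.38291708] 0.17738291506165965 centre [0.55815562 0.28977804] [-0.02075174 -0.99978466]
shift [0.001  0.0048 0.0202] len 0.021 turns [-0.01   3.131] q [0.37 0.31 1.69 0.   1.14 0.53]
```

```bash
python3 - <<'E'
import cv2,numpy as np
t=cv2.imread("pics/top0.png").astype(int)
print("row215",[tuple(x) for x in t[215,214:226]],[tuple(x) for x in t[215,264:276]])
print("col245",[tuple(x) for x in t[194:204,245]],[tuple(x) for x in t[242:254,245]])
w=cv2.imread("pics/w4.png").astype(int)
print("w4 r120",[(u,*w[120,u]) for u in range(200,226,2)],[(u,*w[120,u]) for u in range(404,422,2)])
E
```

```text
row215 [(np.int64(84), np.int64(160), np.int64(229)), (np.int64(84), np.int64(160), np.int64(229)), (np.int64(83), np.int64(160), np.int64(229)), (np.int64(82), np.int64(160), np.int64(229)), (np.int64(83), np.int64(160), np.int64(229)), (np.int64(86), np.int64(163), np.int64(231)), (np.int64(94), np.int64(171), np.int64(239)), (np.int64(105), np.int64(181), np.int64(248)), (np.int64(108), np.int64(186), np.int64(250)), (np.int64(107), np.int64(187), np.int64(250)), (np.int64(111), np.int64(193), np.int64(251)), (np.int64(113), np.int64(197), np.int64(252))] [(np.int64(102), np.int64(175), np.int64(244)), (np.int64(103), np.int64(175), np.int64(244)), (np.int64(104), np.int64(179), np.int64(246)), (np.int64(106), np.int64(183), np.int64(248)), (np.int64(108), np.int64(184), np.int64(250)), (np.int64(99), np.int64(170), np.int64(242)), (np.int64(79), np.int64(141), np.int64(211)), (np.int64(80), np.int64(152), np.int64(222)), (np.int64(87), np.int64(164), np.int64(232)), (np.int64(87), np.int64(164), np.int64(232)), (np.int64(87), np.int64(164), np.int64(231)), (np.int64(88), np.int64
[... 1494 characters left out ...]
p.int64(180), np.int64(242)), (218, np.int64(110), np.int64(180), np.int64(240)), (220, np.int64(108), np.int64(179), np.int64(240)), (222, np.int64(116), np.int64(191), np.int64(244)), (224, np.int64(122), np.int64(202), np.int64(246))] [(404, np.int64(107), np.int64(174), np.int64(238)), (406, np.int64(110), np.int64(183), np.int64(242)), (408, np.int64(97), np.int64(160), np.int64(230)), (410, np.int64(106), np.int64(174), np.int64(237)), (412, np.int64(94), np.int64(154), np.int64(223)), (414, np.int64(83), np.int64(147), np.int64(209)), (416, np.int64(87), np.int64(162), np.int64(223)), (418, np.int64(89), np.int64(161), np.int64(223)), (420, np.int64(89), np.int64(164), np.int64(225))]
```

The mat centre is about (0.552, 0.290), and the pot is already within 2 mm of it. I'll lower it gently.

Emit:
shift_gripper:
  ticks: {"jaw":[0,0,0,0,0],"sx":[0,0,0,0,0],"sy":[0.001,0.001,0.001,0.001,0.001],"sz":[0.007,0.013,0.016,0.018,0.018],"spin":[0,0,0,0,0]}

```text
clock: 6.7
ee_pos: [0.5535, 0.2883, 0.1272]
ee_rot: [2.389, 2.038, -0.0]
wrist_force: [-3.1, -6.0, 6.7]
grip_width: 0.0125
gripper_force: 70.6
```

Emit:
shift_gripper:
  ticks: {"jaw":[0,0,0,0],"sx":[0,0,0,0],"sy":[0,0,0,0],"sz":[0.001,0.002,0.003,0.003],"spin":[0,0,0,0]}

```text
clock: 7.2
ee_pos: [0.554, 0.2879, 0.127]
ee_rot: [2.388, 2.037, -0.001]
wrist_force: [-7.2, -9.4, 17.7]
grip_width: 0.0125
gripper_force: 72.2
```

Emit:
shift_gripper:
  ticks: {"jaw":[0,0,0.03,0.085,0.085,0.085],"sx":[0,0,0,0,0,0],"sy":[0,0,0,0,0,0],"sz":[-0.003,-0.003,-0.003,-0.003,-0.003,-0.003],"spin":[0,0,0,0,0,0]}
  clamp_n: 20

```text
clock: 7.95
ee_pos: [0.5527, 0.289, 0.1241]
ee_rot: [-2.391, -2.038, -0.0]
wrist_force: [-0.0, 0.5, 0.1]
grip_width: 0.0822
gripper_force: 0.0
```

Emit:
shift_gripper:
  ticks: {"jaw":[0.085,0.085,0.085,0.085,0.085],"sx":[0,0,0,0,0],"sy":[0,0,0,0,0],"sz":[-0.05,-0.11,-0.17,-0.23,-0.23],"spin":[0,0,0,0,0]}

```text
clock: 8.57
ee_pos: [0.5557, 0.2901, 0.3629]
ee_rot: [2.387, 2.035, 0.022]
wrist_force: [0.1, 0.7, 0.5]
grip_width: 0.0853
gripper_force: 0.0
```

```bash
python3 - <<'E'
from h import *
im,K,M=cam("wrist");cv2.imwrite("pics/w5.png",im);np.savez("w5.npz",K=K,M=M)
print(robot.read_state()["ee_pos"],robot.read_state()["wrist_force"])
plan([.515,-.20,.33],[1,0])
E
```

```text
[0.55420377 0.2895209  0.35857549] [ 0.87495903  0.17522389 -1.22091399]
shift [-0.4897  0.0385  0.0269] len 0.492 turns [-0.159  2.983] q [0.37 0.14 1.48 0.   1.51 0.53]
```

View pics/w5.png

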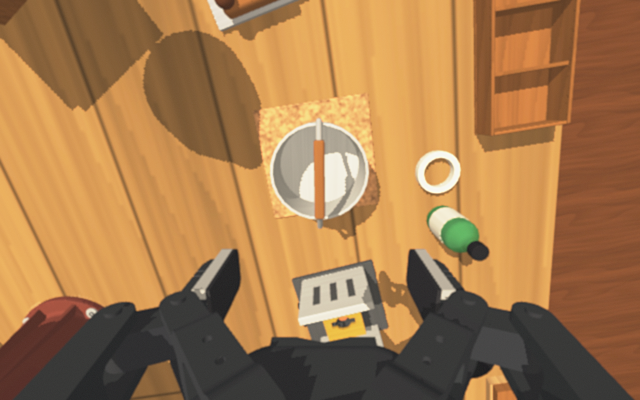

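The pot stands upright, centred on the mat, and the socket is uncovered. Next, a wrist view over the socket.

```bash
python3 - <<'E'
from h import *
plan([.535,0,.22],[0,1])
E
```

```text
shift [-0.2895  0.0259  0.1376] len 0.322 turns [-1.73   1.412] q [0.37 0.14 1.48 0.   1.51 0.53]
```

Emit:
shift_gripper:
  ticks: {"jaw":[0.085,0.085,0.085,0.085,0.085,0.085,0.085,0.085,0.085,0.085,0.085,0.085],"sx":[-0.06,-0.12,-0.18,-0.24,-0.29,-0.29,-0.29,-0.29,-0.29,-0.29,-0.29,-0.29],"sy":[0.005,0.01,0.015,0.02,0.026,0.026,0.026,0.026,0.026,0.026,0.026,0.026],"sz":[0,0,0,0.02,0.06,0.1,0.138,0.138,0.138,0.138,0.138,0.138],"spin":[-0.18,-0.36,-0.54,-0.72,-0.9,-1.08,-1.26,-1.44,-1.62,-1.73,-1.73,-1.73]}

```text
clock: 10.12
ee_pos: [0.5316, -0.0015, 0.215]
ee_rot: [-0.002, -3.139, -0.0]
wrist_force: [-0.2, 0.0, -0.4]
grip_width: 0.0847
gripper_force: 0.0
```

```bash
python3 - <<'E'
from h import *
im,K,M=cam("wrist");cv2.imwrite("pics/w6.png",im);np.savez("w6.npz",K=K,M=M)
plan([.52,-.278,.24],[0,1])
E
```

```text
shift [ 0.0116 -0.2765 -0.0247] len 0.278 turns [-1.000e-03  3.141e+00] q [-0.13  0.04  1.86 -0.    1.24 -1.7 ]
```

Emit:
shift_gripper:
  ticks: {"jaw":[0.085,0.085,0.085,0.085,0.085,0.085,0.085,0.085],"sx":[0.003,0.006,0.01,0.012,0.012,0.012,0.012,0.012],"sy":[-0.06,-0.12,-0.18,-0.24,-0.277,-0.277,-0.277,-0.277],"sz":[-0.025,-0.025,-0.025,-0.025,-0.025,-0.025,-0.025,-0.025],"spin":[0,0,0,0,0,0,0,0]}

```text
clock: 11.18
ee_pos: [0.5206, -0.2773, 0.2411]
ee_rot: [0.002, -3.141, -0.001]
wrist_force: [0.2, -0.3, 0.7]
grip_width: 0.0852
gripper_force: 0.0
```

```bash
python3 - <<'E'
from h import *
im,K,M=cam("wrist");cv2.imwrite("pics/w7.png",im);np.savez("w7.npz",K=K,M=M)
a=cv2.imread("pics/w6.png")
c=lambda i:cv2.resize(i[80:280,187:453],None,fx=3,fy=3,interpolation=cv2.INTER_CUBIC)[:, :]
g=np.hstack([a[100:300,220:420],im[100:300,220:420]])
cv2.imwrite("pics/c7.png",cv2.resize(g,None,fx=2,fy=2,interpolation=cv2.INTER_CUBIC))
E
```

```text
(no output)
```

View pics/c7.png

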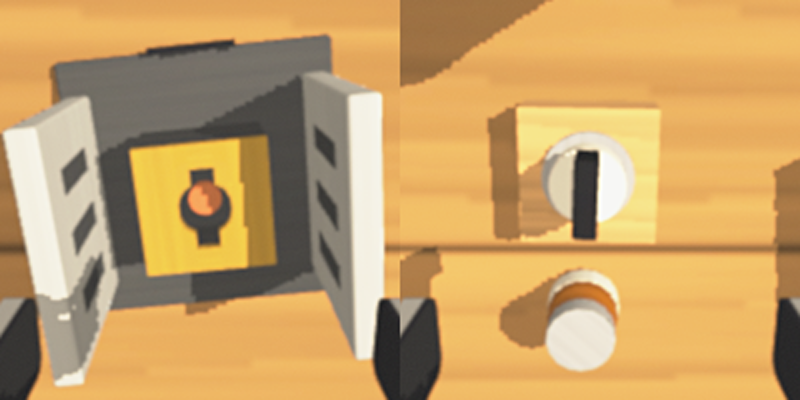

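Left: the brass face corners are at crop (130,149), (267,135), (276,264), (150,276), and the notches run up-down. Right: the wing silhouette spans (572–598, 150–240). I'll fit both models by silhouette.

```bash
cat > fit.py <<'E'
from h import *
from scipy.optimize import minimize
def fit(f,mask,box,x0,roi):
    """box: lx,ly,z0,z1 ; fit x,y,yaw of hull silhouette"""
    d=np.load(f+".npz");K,M=d["K"],d["M"];u0,v0,u1,v1=roi;S=6
    m=cv2.resize(mask[v0:v1,u0:u1].astype(np.float32),None,fx=S,fy=S,interpolation=cv2.INTER_LINEAR)
    m=(m>.5).astype(np.float32)
    def cost(p):
        c,s=np.cos(p[2]),np.sin(p[2]);P=[]
        for z in box[2:]:
            for a in(-.5,.5):
                for b in(-.5,.5):
                    x,y=a*box[0],b*box[1];P.append(w2pix(K,M,[p[0]+c*x-s*y,p[1]+s*x+c*y,z]))
        P=((np.array(P)-[u0,v0]+.5)*S).astype(np.float32);h=cv2.convexHull(P)
        r=np.zeros_like(m);cv2.fillConvexPoly(r,np.round(h*16).astype(int),1,cv2.LINE_AA,4)
        return np.abs(r-m).sum()/m.sum()
    best=min((minimize(cost,x0+np.array([0,0,a]),method="Nelder-Mead",options=dict(initial_simplex=np.array([x0+np.array([0,0,a])]*4)+np.vstack([np.zeros(3),np.diag([.006,.006,.08])]))) for a in(-.1,0,.1)),key=lambda r:r.fun)
    return best.x,best.fun,int(mask[v0:v1,u0:u1].sum())
E
python3 - <<'E'
from fit import *
a=cv2.imread("pics/w6.png");b=cv2.imread("pics/w7.png")
roi=(280,160,365,245)
h=cv2.cvtColor(a,cv2.COLOR_BGR2HSV).astype(int)
sub=np.zeros(a.shape[:2],np.uint8);sub[160:245,280:365]=((h[...,0]>20)&(h[...,0]<34)&(h[...,1]>150))[160:245,280:365]
pts=cv2.findNonZero(sub);n,l,st,_=cv2.connectedComponentsWithStats(sub);k=1+np.argmax(st[1:,4])
hull=cv2.convexHull(cv2.findNonZero((l==k).astype(np.uint8)));m=np.zeros_like(sub);cv2.fillConvexPoly(m,hull,1)
print("brass bbox",st[k]);print(fit("w6",m,(.07,.07,.06,.06),np.array([.551,.001,.1]),roi))
d=np.zeros(b.shape[:2],np.uint8);d[165:228,300:327]=(b.max(2)<70)[165:228,300:327]
n,l,st,_=cv2.connectedComponentsWithStats(d);k=1+np.argmax(st[1:,4]);print("wing bbox",st[k])
for z in((.059,.089),):print(fit("w7",(l==k),(.044,.014,*z),np.array([.53,-.278,0.]),(290,150,345,240)))
print(b[168:224:3,313].max(1),b[190,300:324].max(1))
# hole dark: centre of mouth
E
```

```text
brass bbox [ 286  170   57   67 2356]
(array([ 0.55108688, -0.01692806,  0.09254137]), np.float64(0.20636892318725586), 3288)
wing bbox [307 176  12  43 444]
(array([ 0.53586055, -0.28724338, -0.04167412]), np.float64(0.4393313229084015), 444)
[236 234 233  38  50  56  56  56  57  54  56  55  56  56  56  58  57 111
 210] [224 224 224 225 225 211 152  77  48  54  57  55  56  56  57  58  56  48
 117 244 255 249 247 247]
```

```bash
python3 - <<'E'
from h import *
from scipy.optimize import least_squares
d=np.load("w6.npz");K,M=d["K"],d["M"]
C=np.array([(130,149),(267,135),(276,264),(150,276)])/2+[220,100]
W=np.array([pix2w(K,M,c,.06)[:2] for c in C]);print("brass corners",W.round(4).tolist(),[np.linalg.norm(W[i]-W[i-1]).round(4) for i in range(4)],"mean",W.mean(0))
loc=np.array([(-1,-1),(-1,1),(1,1),(1,-1)])*.035
f=lambda p:(loc@np.array([[np.cos(p[2]),np.sin(p[2])],[-np.sin(p[2]),np.cos(p[2])]])+p[:2]-W).ravel()
r=least_squares(f,[.55,0,.1]);print(r.x,np.abs(r.fun).max())
a=cv2.imread("pics/w6.png");g=a.max(2)
for v in range(180,226,3):print(v,g[v,305:341:1].tolist())
d=np.load("w7.npz");K,M=d["K"],d["M"];b=cv2.imread("pics/w7.png").max(2)
for v in range(172,224,4):print(v,b[v,302:326].tolist())
for z in(.059,.089):
  for x in(-.022,.022):print(z,x,[w2pix(K,M,[.53+x,-.278+y,z]).round(1).tolist() for y in(-.007,.007)])
E
```

```text
brass corners [[0.5184, -0.0396], [0.5112, 0.0299], [0.5818, 0.0369], [0.5888, -0.0314]] [np.float64(0.0709), np.float64(0.0699), np.float64(0.0709), np.float64(0.0687)] mean [ 0.55004921 -0.00106056]
[ 0.55004921 -0.00106056  0.10511623] 0.0007495385804919333
180 [243, 243, 242, 242, 242, 242, 242, 242, 242, 242, 242, 243, 242, 242, 243, 242, 242, 242, 242, 243, 242, 242, 242, 242, 242, 242, 242, 242, 242, 242, 243, 243, 244, 245, 231, 183]
183 [243, 243, 242, 241, 242, 242, 242, 242, 243, 244, 245, 246, 245, 243, 241, 239, 239, 239, 238, 235, 233, 237, 242, 243, 243, 242, 242, 242, 242, 243, 243, 243, 244, 245, 232, 183]
186 [242, 243, 242, 242, 242, 242, 242, 243, 243, 218, 118, 68, 68, 67, 69, 68, 70, 68, 68, 68, 82, 151, 230, 245, 243, 242, 242, 242, 242, 242, 243, 243, 244, 245, 232, 184]
189 [242, 243, 243, 242, 242, 242, 242, 243, 245, 230, 146, 79, 68, 73, 78, 80, 85, 88, 88, 82, 76, 123, 220, 246, 244, 242, 243, 242, 242, 242, 242, 243, 244, 245, 232, 183]
192 [242, 243, 243, 242, 242, 242, 243, 244, 245, 236, 170, 117, 148, 174, 180, 183, 178, 179, 179, 182, 174, 171, 200,
[... 2998 characters left out ...]
57, 50, 61, 170, 255, 252, 248, 247, 247, 247, 247]
208 [208, 217, 222, 186, 104, 52, 52, 55, 55, 57, 56, 57, 55, 56, 50, 83, 203, 255, 251, 248, 248, 248, 247, 247]
212 [236, 250, 255, 254, 148, 57, 51, 54, 55, 56, 55, 56, 57, 53, 48, 79, 180, 254, 250, 248, 247, 247, 247, 247]
216 [246, 247, 251, 240, 122, 48, 53, 53, 55, 56, 56, 57, 56, 53, 49, 93, 198, 250, 249, 247, 246, 246, 246, 246]
220 [245, 245, 246, 246, 243, 229, 218, 216, 208, 201, 198, 198, 198, 198, 197, 214, 240, 248, 247, 246, 246, 246, 247, 247]
0.059 -0.022 [[315.5, 169.7], [328.1, 169.7]]
0.059 0.022 [[315.6, 207.3], [327.8, 207.3]]
0.089 -0.022 [[314.8, 175.4], [328.6, 175.4]]
0.089 0.022 [[315.0, 216.4], [328.3, 216.4]]
```

```bash
python3 - <<'E'
from h import *
d=np.load("w6.npz");print("hole",pix2w(d["K"],d["M"],(322.3,203.5),.06), "ends",pix2w(d["K"],d["M"],(320.5,185),.06),pix2w(d["K"],d["M"],(324,222),.06))
d=np.load("w7.npz");print("flange",pix2w(d["K"],d["M"],(313.75,189),.041),"wingtop",pix2w(d["K"],d["M"],(312,198),.089))
plan([.533,-.287,.068],[.037,1])
E
```

```text
hole [ 0.5493935  -0.00168131  0.06      ] ends [ 0.52940826 -0.00351878  0.06      ] [5.70177580e-01 1.22554442e-04 6.00000000e-02]
flange [ 0.53495773 -0.2875944   0.041     ] wingtop [ 0.53181492 -0.28798699  0.089     ]
shift [-0.0123 -0.0098  0.1732] len 0.174 turns [-3.103  0.039] q [-0.61  0.14  1.7   0.    1.3  -2.18]
```

Emit:
shift_gripper:
  ticks: {"jaw":[0.085,0.085,0.085,0.085,0.085],"sx":[-0.012,-0.012,-0.012,-0.012,-0.012],"sy":[-0.0105,-0.0105,-0.0105,-0.0105,-0.0105],"sz":[0.05,0.1,0.13,0.13,0.13],"spin":[0.037,0.037,0.037,0.037,0.037]}

```text
clock: 11.85
ee_pos: [0.5337, -0.2892, 0.113]
ee_rot: [0.056, 3.139, -0.002]
wrist_force: [0.6, 0.3, -0.3]
grip_width: 0.0848
gripper_force: 0.0
```

```bash
python3 - <<'E'
from h import *
plan([.533,-.2877,.072],[.037,1])
im,K,M=cam("wrist");b=im.max(2);print(w2pix(K,M,[.533,-.2877,.089]))
for v in range(190,330,10):print(v,b[v,290:352:2].tolist())
E
```

```text
shift [0.0008 0.0015 0.0409] len 0.041 turns [-3.141e+00  1.000e-03] q [-0.61  0.32  1.75  0.    1.07 -2.15]
[324.9198889  240.65698599]
190 [247, 248, 242, 212, 224, 237, 237, 235, 233, 234, 234, 224, 216, 218, 223, 228, 231, 235, 237, 239, 241, 242, 243, 243, 239, 236, 236, 235, 236, 237, 233]
200 [191, 231, 197, 154, 154, 180, 190, 199, 220, 233, 225, 225, 149, 35, 42, 41, 42, 41, 42, 43, 40, 40, 107, 255, 247, 247, 247, 247, 246, 245, 235]
210 [154, 151, 155, 202, 225, 225, 224, 224, 224, 223, 226, 206, 69, 54, 54, 54, 54, 55, 55, 56, 55, 53, 47, 203, 250, 247, 247, 247, 247, 247, 247]
220 [153, 158, 225, 224, 223, 224, 224, 224, 224, 224, 226, 210, 74, 52, 55, 55, 56, 56, 54, 54, 55, 55, 48, 204, 250, 247, 247, 247, 247, 247, 247]
230 [205, 169, 211, 225, 224, 224, 225, 224, 224, 224, 225, 212, 74, 51, 54, 56, 56, 55, 55, 55, 56, 55, 48, 243, 249, 247, 247, 247, 247, 247, 247]
240 [186, 185, 185, 183, 204, 225, 225, 224, 224, 224, 225, 
[... 636 characters left out ...]
 240, 244, 245, 244, 234, 239, 243, 243, 243, 243, 243, 243]
290 [169, 169, 170, 171, 172, 180, 186, 188, 195, 223, 238, 210, 164, 151, 150, 155, 163, 159, 167, 167, 198, 224, 243, 247, 246, 246, 246, 246, 244, 242, 242]
300 [162, 162, 162, 163, 195, 143, 129, 142, 155, 165, 167, 168, 169, 172, 175, 179, 182, 186, 191, 196, 200, 206, 210, 213, 214, 209, 203, 207, 249, 245, 238]
310 [167, 166, 167, 163, 133, 137, 134, 129, 132, 133, 133, 139, 148, 153, 160, 166, 169, 173, 180, 184, 187, 191, 195, 197, 192, 195, 205, 214, 214, 234, 241]
320 [167, 166, 166, 166, 138, 128, 132, 133, 132, 151, 201, 227, 236, 239, 240, 241, 240, 238, 238, 239, 240, 237, 225, 209, 201, 193, 208, 206, 208, 235, 240]
```

```bash
python3 - <<'E'
from h import *
im,K,M=cam("wrist");b=im.max(2);c=b[:,318:330].astype(int).mean(1).round();print(c[194:212],c[268:284])
e=[pix2w(K,M,(324,v),.089) for v in(202,274,276)];print(e,pix2w(K,M,(324,198),.059))
E
```

```text
[178.  85.  35.  39.  41.  42.  41.  42.  42.  42.  41.  42.  44.  50.
  54.  55.  55.  55.] [ 40.  39.  39.  41. 100. 182. 208. 185. 208. 231. 234. 233. 232. 232.
 232. 232.]
[array([ 0.50965344, -0.2879475 ,  0.089     ]), array([ 0.55640861, -0.28952857,  0.089     ]), array([ 0.55782004, -0.2895763 ,  0.089     ])] [ 0.51637789 -0.28810451  0.059     ]
```

Emit:
shift_gripper:
  ticks: {"jaw":[0.07,0.05,0.04,0.0,0.0,0.0,0.0,0.0,0.0],"sx":[0,0,0,0,0,0,0,0,0],"sy":[0.0005,0.0005,0.0005,0.0005,0.0005,0.0005,0.0005,0.0005,0.0005],"sz":[0.02,0.038,0.04,0.04,0.04,0.04,0.04,0.04,0.04],"spin":[0,0,0,0,0,0,0,0,0]}
  clamp_n: 90

```text
clock: 13.08
ee_pos: [0.5325, -0.2886, 0.0713]
ee_rot: [-0.058, -3.141, -0.0]
wrist_force: [-0.4, -0.0, -0.9]
grip_width: 0.0127
gripper_force: 87.7
```

Emit:
shift_gripper:
  ticks: {"jaw":[0,0,0,0,0],"sx":[0,0,0,0,0],"sy":[0,0,0,0,0],"sz":[-0.03,-0.09,-0.15,-0.15,-0.15],"spin":[0,0,0,0,0]}

```text
clock: 13.7
ee_pos: [0.5322, -0.2884, 0.221]
ee_rot: [-0.058, -3.141, -0.0]
wrist_force: [-0.4, 0.7, -1.9]
grip_width: 0.0127
gripper_force: 88.2
```

```bash
python3 - <<'E'
from h import *
plan([.549,-.0014,.221],[-.10,1])
E
```

```text
shift [-6.300e-03  2.874e-01  1.000e-04] len 0.287 turns [-0.136  3.005] q [-0.61  0.19  1.68 -0.    1.27 -2.15]
```

Emit:
shift_gripper:
  ticks: {"jaw":[0,0,0,0,0,0,0,0],"sx":[-0.001,-0.002,-0.004,-0.005,-0.0063,-0.0063,-0.0063,-0.0063],"sy":[0.05,0.11,0.17,0.23,0.2874,0.2874,0.2874,0.2874],"sz":[0,0,0,0,0,0,0,0],"spin":[-0.03,-0.06,-0.09,-0.12,-0.136,-0.136,-0.136,-0.136]}

```text
clock: 14.7
ee_pos: [0.5488, -0.003, 0.2201]
ee_rot: [0.153, -3.136, 0.0]
wrist_force: [0.9, -0.6, -2.2]
grip_width: 0.0119
gripper_force: 88.5
```

```bash
python3 - <<'E'
from h import *
im,K,M=cam("wrist");np.savez("w8.npz",K=K,M=M)
cv2.imwrite("pics/w8.png",im)
plan([.549,-.0014,.135],[-.10,1])
print(w2pix(K,M,[.5497,-.0014,.06]))
E
```

```text
shift [-0.0003  0.0017  0.0855] len 0.086 turns [-3.000e-03  3.139e+00] q [-0.13  0.08  1.81 -0.    1.25 -1.8 ]
[323.94081293 186.72838793]
```

View pics/w8.png

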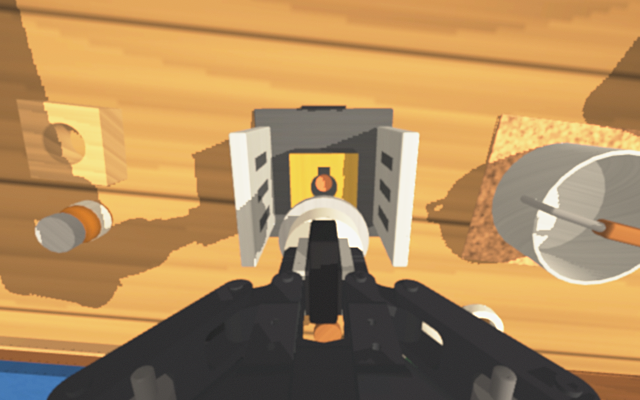

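The warmer now looks square to the tool, with the flange's edge at v≈196 and sides at u≈278 and 369. I'll check the flange's offset in the tool, then lower.

```bash
python3 - <<'E'
from h import *
f=np.load("w8.npz");K,M=f["K"],f["M"];s=robot.read_state();Rt=R.from_rotvec(s["ee_rot"]).as_matrix()
b=cv2.imread("pics/w8.png").max(2);print(b[188:204,310].tolist(),b[188:204,330].tolist(),b[228,270:288].tolist(),b[228,360:376].tolist())
for z in(.0303,.0353):
  for u,v in((323.5,196),(278,228),(369,228)):print(z,(Rt.T@(pix2w(K,M,(u,v),s["ee_pos"][2]-z)-s["ee_pos"])).round(4))
E
```

```text
[236, 238, 242, 247, 248, 247, 247, 247, 247, 226, 169, 198, 235, 240, 240, 239] [125, 89, 75, 75, 76, 75, 79, 112, 153, 188, 223, 237, 239, 238, 237, 238] [224, 220, 186, 137, 115, 113, 114, 115, 115, 127, 147, 156, 156, 153, 155, 156, 159, 160] [238, 239, 240, 240, 240, 242, 237, 193, 128, 110, 115, 119, 116, 116, 119, 128]
0.0303 [0.0268 0.0007 0.0303]
0.0303 [ 0.0065 -0.0269  0.0303]
0.0303 [0.0066 0.0284 0.0303]
0.0353 [0.0253 0.0007 0.0353]
0.0353 [ 0.0044 -0.0277  0.0353]
0.0353 [0.0045 0.0293 0.0353]
```

Emit:
shift_gripper:
  ticks: {"jaw":[0,0,0,0],"sx":[0,0,0,0],"sy":[0.0015,0.0015,0.0015,0.0015],"sz":[0.05,0.08,0.08,0.08],"spin":[0,0,0,0]}

```text
clock: 15.25
ee_pos: [0.5503, -0.0011, 0.1426]
ee_rot: [-0.154, 3.136, -0.001]
wrist_force: [-0.4, 0.4, -0.6]
grip_width: 0.0123
gripper_force: 88.5
```

Emit:
shift_gripper:
  ticks: {"jaw":[0,0,0,0],"sx":[0.001,0.001,0.001,0.001],"sy":[0,0,0,0],"sz":[0.012,0.022,0.026,0.026],"spin":[0,0,0,0]}

```text
clock: 15.75
ee_pos: [0.5478, -0.0002, 0.1147]
ee_rot: [0.156, -3.137, -0.0]
wrist_force: [-0.0, -0.2, -1.3]
grip_width: 0.0127
gripper_force: 88.5
```

Emit:
shift_gripper:
  ticks: {"jaw":[0,0,0,0],"sx":[0,0,0,0],"sy":[0,0,0,0],"sz":[0.004,0.007,0.009,0.009],"spin":[0,0,0,0]}

```text
clock: 16.25
ee_pos: [0.5483, -0.0005, 0.1061]
ee_rot: [0.156, -3.138, 0.001]
wrist_force: [0.3, -1.9, -2.6]
grip_width: 0.0128
gripper_force: 88.4
```

Emit:
shift_gripper:
  ticks: {"jaw":[0,0,0,0,0],"sx":[0,0,0,0,0],"sy":[0,0,0,0,0],"sz":[0.004,0.008,0.011,0.012,0.012],"spin":[0,0,0,0,0]}

```text
clock: 16.88
ee_pos: [0.5488, -0.0005, 0.0958]
ee_rot: [-0.156, 3.137, -0.001]
wrist_force: [-3.4, -0.8, 7.9]
grip_width: 0.0127
gripper_force: 89.8
```

Emit:
shift_gripper:
  ticks: {"jaw":[0,0,0,0],"sx":[0,0,0,0],"sy":[0,0,0,0],"sz":[0.001,0.002,0.003,0.003],"spin":[0,0,0,0]}

```text
clock: 17.38
ee_pos: [0.5489, -0.0005, 0.0953]
ee_rot: [0.156, -3.137, 0.001]
wrist_force: [-9.3, -1.1, 20.6]
grip_width: 0.0124
gripper_force: 92.0
```

Emit:
shift_gripper:
  ticks: {"jaw":[0,0,0,0],"sx":[0.001,0.001,0.001,0.001],"sy":[0,0,0,0],"sz":[0,0,0,0],"spin":[0.1,0.25,0.4,0.4]}

```text
clock: 17.88
ee_pos: [0.55, -0.0007, 0.0952]
ee_rot: [0.471, 3.101, 0.0]
wrist_force: [-3.0, -0.9, 14.4]
grip_width: 0.0124
gripper_force: 91.0
```

```bash
python3 -c "
from h import *
print(robot.read_state()['wrist_torque'])"
```

```text
[-0.2348116   0.79470107 -0.07455377]
```

Emit:
shift_gripper:
  ticks: {"jaw":[0,0,0,0,0,0,0,0,0],"sx":[0,0,0,0,0,0,0,0,0],"sy":[0,0,0,0,0,0,0,0,0],"sz":[0,0,0,0,0,0,0,0,0],"spin":[0.15,0.3,0.45,0.6,0.75,0.9,1.05,1.1,1.1]}

```text
clock: 19.0
ee_pos: [0.5513, -0.0009, 0.0954]
ee_rot: [2.021, 2.396, 0.007]
wrist_force: [-0.5, -0.7, 11.6]
grip_width: 0.0124
gripper_force: 90.6
```

```bash
python3 -c "
from h import *
s=robot.read_state();print(s['wrist_torque'],s['joint_positions'])"
```

```text
[-0.23300811  0.27571114 -0.03542907] [-1.28899403e-01  2.31221639e-01  1.89877350e+00  6.49392148e-05
  1.00314589e+00 -2.98656581e-01]
```

Turned 1.50 rad so far. I'll continue gently to the stop, with a bit more downward press.

Emit:
shift_gripper:
  ticks: {"jaw":[0,0,0,0],"sx":[0,0,0,0],"sy":[0,0,0,0],"sz":[0.001,0.001,0.001,0.001],"spin":[0.04,0.08,0.12,0.12]}

```text
clock: 19.5
ee_pos: [0.5504, -0.0009, 0.0953]
ee_rot: [2.161, 2.274, 0.004]
wrist_force: [-4.2, -1.5, 19.2]
grip_width: 0.0126
gripper_force: 91.6
```

```bash
python3 -c "
from h import *
s=robot.read_state();print(s['wrist_torque'],s['joint_positions'][5])"
```

```text
[-0.23125292  1.11924737  0.11059045] -0.17928735811033958
```

Emit:
shift_gripper:
  ticks: {"jaw":[0,0,0,0],"sx":[0,0,0,0],"sy":[0,0,0,0],"sz":[0.0005,0.0005,0.0005,0.0005],"spin":[0.02,0.04,0.06,0.06]}

```text
clock: 20.0
ee_pos: [0.5499, -0.0008, 0.0952]
ee_rot: [2.227, 2.211, 0.003]
wrist_force: [-7.3, -0.8, 23.3]
grip_width: 0.0127
gripper_force: 92.3
```

```bash
python3 -c "
from h import *
s=robot.read_state();print(s['wrist_torque'],s['joint_positions'][5])"
```

```text
[-0.04104133  1.53407749  0.49380519] -0.12061980322171972
```

Emit:
shift_gripper:
  ticks: {"jaw":[0,0,0,0],"sx":[0,0,0,0],"sy":[0,0,0,0],"sz":[0,0,0,0],"spin":[0.02,0.03,0.03,0.03]}

```text
clock: 20.5
ee_pos: [0.5498, -0.0008, 0.0952]
ee_rot: [2.257, 2.179, 0.002]
wrist_force: [-6.1, -1.5, 23.2]
grip_width: 0.0125
gripper_force: 92.7
```

```bash
python3 -c "
from h import *
s=robot.read_state();print(s['wrist_torque'],s['joint_positions'][5])
im,K,M=cam('scene');cv2.imwrite('pics/s9.png',cv2.resize(im[130:330,230:450],None,fx=3,fy=3,interpolation=cv2.INTER_CUBIC)[:600,:800])"
```

```text
[-0.01604474  1.49239167  0.89768821] -0.09209401306484974
```

```bash
python3 -c "
from cell import robot
print(robot.close_job())"
```

```text
the job is handed in; nothing more can be done
None
```

The job is handed in, with no verdict returned. The pot was set upright at the mat's centre and released. The plug is pushed home, turned clockwise until the torque showed the stop, and still gripped and pressed down at about 23 N, at 20.5 s on the clock.

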